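# Make up two case trays in the dental laboratory

## Task

Make up the two case trays: into the yellow tray put the blue plaster model, in the shorter compartment, and the stack of pink wax sheets, in the longer one; into the green tray put the cream plaster model, in the shorter compartment, and the white-lidded tooth box, in the longer one, with the orange-lidded tooth box stacked on top of it, seated so that its hollow base locks down over the lid lugs of the white one. Everything is to lie flat and right way up, let go; leave the blue-lidded box and the red and white pot where they are.

Things in the scene. Friction and masses are not known exactly. Their poses are not given: they have to be found in the camera images.
- yellow_tray: yellow tray, fixed, 194 mm (x) x 124 mm (y); floor and walls 3 mm thick, walls 18 mm high. A 12 mm high cross rib at x = -9..-6 mm leaves a shorter compartment (inside 85 x 118 mm, centre x = -51.5 mm, towards the robot, at the end with the card holder) and a longer one (100 x 118 mm, centre x = +44 mm). Origin: centre of underside; x points roughly away from the robot
- green_tray: green tray, fixed, 194 mm (x) x 124 mm (y); floor and walls 3 mm thick, walls 18 mm high. A 12 mm high cross rib at x = -9..-6 mm leaves a shorter compartment (inside 85 x 118 mm, centre x = -51.5 mm, towards the robot, at the end with the card holder) and a longer one (100 x 118 mm, centre x = +44 mm). Origin: centre of underside; x points roughly away from the robot
- blue_model: Light blue plaster model of a dental arch, 59 x 66 mm (x, y), base block 16 mm high, 29 mm over the teeth. Curved front at -x starts towards the robot, square heels at +x; the sides are nearly parallel from x = +4 to +22 mm: grip across y there (66 mm), e.g. at x = +12 mm. Origin: centre of underside, z up
- cream_model: Cream plaster model of a dental arch, 52 x 59 mm (x, y), base block 16 mm high, 29 mm over the teeth. Curved front at -x starts towards the robot, square heels at +x; the sides are nearly parallel from x = +4 to +22 mm: grip across y there (59 mm), e.g. at x = +12 mm. Origin: centre of underside, z up
- wax_stack: stack of pinkish red base-plate wax sheets, one rigid block, about 80 g, 42 mm (x) x 78 mm (y) x 13 mm high; grip it across x (42 mm). Origin: centre of its underside, z up; its y starts roughly along the robot's x
- white_box: Grey tooth box, white lid, 70 (x) x 50 (y) x 30 mm high; does not open. Lid: 4 tapered lugs 5.5 mm high, foot 10 mm across, at x +-24, y +-14 mm. Underside: recess 61 x 41 mm, 7 mm deep, rim 3.5 mm: fits over another box's lugs with 1.5 mm play, either way round; seated, 30 mm above that box's underside. Grip across y. Origin: centre of underside; x roughly away from robot
- orange_box: Grey tooth box, orange lid, 70 (x) x 50 (y) x 30 mm high; does not open. Lid: 4 tapered lugs 5.5 mm high, foot 10 mm across, at x +-24, y +-14 mm. Underside: recess 61 x 41 mm, 7 mm deep, rim 3.5 mm: fits over another box's lugs with 1.5 mm play, either way round; seated, 30 mm above that box's underside. Grip across y. Origin: centre of underside; x roughly away from robot
- blue_box: Bystander, closed grey tooth box with a blue lid, 70 (x) x 50 (y) x 30 mm high and four 5.5 mm lugs on the lid; stays where it is. Origin: centre of underside. Fixed obstacles near by: a steam cleaner, 0.24 m tall, at x > 0.565, y -0.22..0.08 m, and a steel tray, 86 mm tall, at x > 0.52, y -0.48..-0.32 m: carry things past in front of them
- flux_pot: round white pot with a dark red band, 63 mm across, 34 mm high; origin: centre of its underside. Bystander: stays where it is
Things that resemble listed ones, but are neither listed nor needed, are in the scene too. Leave any purple look-alike of the white_box alone.

How it is judged:
At the end, for the whole second after the job is handed in: Each model flat in its tray's shorter compartment; wax and white-lidded box flat in the longer ones (tilt < 0.08 rad, within 2.5 mm of the floor); orange-lidded box seated on the white one (centres within 4 mm, turn < 0.12 rad, rim within 2.5 mm of the lid); all at rest and let go (x of blue_model in the frame of yellow_tray between -0.0715 and -0.0315 m and y of blue_model in the frame of yellow_tray between -0.04 and 0.04 m and z of blue_model in the frame of yellow_tray between 0 and 0.0055 m and angle between each of blue_model, wax_stack, cream_model, white_box, orange_box's own z axis and vertical below 0.08 rad and x of wax_stack in the frame of yellow_tray between 0.012 and 0.076 m and y of wax_stack in the frame of yellow_tray between -0.04 and 0.04 m and z of wax_stack in the frame of yellow_tray between 0 and 0.0055 m and x of cream_model in the frame of green_tray between -0.0715 and -0.0315 m and y of cream_model in the frame of green_tray between -0.04 and 0.04 m and z of cream_model in the frame of green_tray between 0 and 0.0055 m and x of white_box in the frame of green_tray between 0.012 and 0.076 m and y of white_box in the frame of green_tray between -0.04 and 0.04 m and z of white_box in the frame of green_tray between 0 and 0.0055 m and horizontal distance between orange_box and white_box below 0.004 m and z of orange_box in the frame of white_box between 0.028 and 0.0325 m and angle between the x axis of orange_box and the x axis of white_box, either way round below 0.12 rad and linear speed of each of blue_model, cream_model, wax_stack, white_box, orange_box below 0.02 m/s); the robot touches nothing.
It fails at once if the blue-lidded box was moved by more than 20 mm (distance of blue_box from where it was at the start of the episode above 0.02 m).
It fails at once if the pot was moved by more than 20 mm (distance of flux_pot from where it was at the start of the episode above 0.02 m).
It also fails if it takes over 144 s, if anything falls off the work surface, if the arm or the gripper's body presses on something with over 40 N, if the wrist force passes 120 N, or if a joint passes its speed limit or range.

## Robot

A 7-joint arm with a two-finger parallel gripper is mounted at the origin on a cart in front of the work surface, level with it; the furniture and walls round the work are solid. World frame = base frame: x ahead of the robot, y to its left, z up, the work surface at z = 0. Lengths are in m, angles in rad, forces in N, time in s.
With the tool pointing down it reaches from about 0.4 to 0.85 m from the base axis. Payload 10.4 kg.
Tool frame: the origin (TCP) lies at the very end of the fingers, on their centre line; the grasp point (between the pads) lies r.tcp_to_grasp behind it (r.tcp_to_grasp is the distance from the TCP to the grasp point, in m); z points along the fingers, y is the line along which they close (so a half turn about z gives the same grasp; the last joint's range is limited). The gripper opens to 87 mm and grips with 3 to 60 N. Pads are 19 mm wide; open, the fingers measure 117 mm over their backs; the gripper's body (75 mm by 190 mm) begins 51 mm behind the grasp point.
Start: joints at [-1.274, 0.332, -0.065, 1.46, 0.022, 1.35, -0.088], TCP at [0.196, 0.593, 0.223] pointing down, gripper open.
Joint ranges: [-2.6, 2.6], [-0.5, 2.12], [-1.47, 1.34], [0.16, 2.42], [-1.27, 4.41], [0.06, 2.06], [-2.6, 2.6]. Speed limits (rad/s): [2.22, 2.22, 2.79, 2.79, 3.14, 3.14, 3.14].

## Interface

Orientations are given as a unit quaternion [x, y, z, w].
In Python, from bench import monitor, cams, ticket, r gives the robot as it stands.
- The arm moves only by the shell command python3 -m crank 'ROWS' [OPENING] [FORCE]. ROWS is a JSON object whose one key "steps" holds a list of rows, each a list of 2 entries, a list of its own where there are three numbers: the shift along the world's x, y, z in units of 25 mm (1.0 is 25 mm), then the turn, a rotation vector about the world's x, y, z in units of 5 degrees (1.0 is 5 degrees). In form: {"steps": [[[x, y, z], [ax, ay, az]], ...]}. A call has 1 to 10 rows; each row shifts and turns the commanded pose from where the row before left it; what a row does not reach is not made up. A row lasts 1/12 s, in which the tool goes at most 41.7 mm and 7.16 degrees, less where a joint would pass 70% of its speed; a pose out of reach is approached as far as the arm can. A call is refused whole if a number of a shift passes 1 or a number of a turn 1, either way. A call with a gripper value outside its range is refused whole. OPENING is the finger opening in mm, from 0 to 87, set as the call begins (- or left out, the last holds). The fingers move at their own pace and stop on an object; FORCE is the grip in N (left out, the last holds). Time passes only in rows, so rows that do not move let the fingers close. It gives the time, the measured TCP pose, the force, the opening and the grip force at its end, in the units of the state.
- monitor.read_state(): the state, without advancing time (a new reading comes with each control period).
- cams.camera(name): name is "scene" or "top" or "wrist"; returns a dict with "pixels" (384x512x3 uint8, blue, green, red), "z_map" (384x512 float32, m along the optical axis (not along the pixel's ray), 0 where there is no reading), "vfov" (degrees; the focal length in pixels is half the picture's height over the tangent of half this angle, whatever the lens; pixels are square), "cx", "cy" (the principal point, pixels), "T" (4x4, takes a point from camera to world coordinates). Camera axes: x right, y up, looking along -z (the intrinsics and any distortion apply to the point x, -y, -z); pixel columns grow to the right and rows downward; lengths in m; the calibration is good to about 2 mm. A picture is of the moment at which its call begins.
- ticket.close_job(): hands the job in; it is judged then, once.
The state is a dict: "time": time; "joint_positions": joint angles; "joint_vel": joint speeds; "joint_torque": joint torques, N m; "ee_pos": TCP position; "eef_rot": TCP orientation; "ft_force": force on the tool from outside, world axes, zero at the start; "torque": the same for the moment, N m; "width": finger opening in m; "grip_force": force on a finger pad.
Only numpy, scipy, OpenCV 4.12 (cv2) and the standard library are available. Lean on these libraries where they do the work, as an engineer would, in place of code of your own. Each camera call takes 0.05 s, during which the arm holds its last target. There are 200 camera calls.

## Working session

There is one attempt and no reset: what is moved stays moved. The work goes in short steps, Python scripts to look and compute and a shell command to move; the robot and the scene stay as the last step left them, time stands still between calls to the robot, and variables do not carry over. Pictures are saved under pics/ and viewed, at most 16 in all, crops included, and the job is handed in when it is done.

```bash
ls; mkdir -p pics; python3 - <<'E'
from bench import monitor,cams,ticket,r
import cv2,numpy as np
print(r.tcp_to_grasp); s=monitor.read_state(); print(s['time'],s['ee_pos'],s['eef_rot'],s['width'],s['joint_positions'])
for n in ['top','scene']:
    c=cams.camera(n); cv2.imwrite(f'pics/{n}0.png',c['pixels']); np.savez(f'{n}0.npz',**c)
    print(n,{k:v for k,v in c.items() if k not in('pixels','z_map')})
E
```

```text
pics
0.0187
0.0 [0.19637974 0.59292822 0.22176603] [ 1.59226969e-01  9.87241749e-01 -7.04725418e-04 -7.08940955e-05] 0.08698816441620505 [-1.2735998   0.33283904 -0.06468022  1.46095885  0.02161063  1.349907
 -0.08852371]
top {'vfov': 54.365428594858976, 'cx': 256.74014667366833, 'cy': 188.0356727521964, 'T': array([[ 0.01274068,  0.99077769, -0.13489716,  0.3673588 ],
       [-0.99979176,  0.01047185, -0.01751521, -0.07781976],
       [-0.01594105,  0.13509222,  0.99070479,  1.34077752],
       [ 0.        ,  0.        ,  0.        ,  1.        ]])}
scene {'vfov': 56.61683540101925, 'cx': 253.38684757032325, 'cy': 193.5779312424783, 'T': array([[ 0.56501874,  0.46620764, -0.68073803, -0.38103988],
       [-0.82475607,  0.2960892 , -0.48177651, -0.70980265],
       [-0.02304871,  0.83365558,  0.55180353,  0.77882583],
       [ 0.        ,  0.        ,  0.        ,  1.        ]])}
```

View pictures.

```bash
python3 - <<'E'
import cv2,numpy as np
c=np.load('top0.npz'); cv2.imwrite('pics/top0b.png',cv2.resize(c['pixels'],(800,600),interpolation=cv2.INTER_CUBIC))
E
```

```text
(no output)
```

View pics/top0b.png

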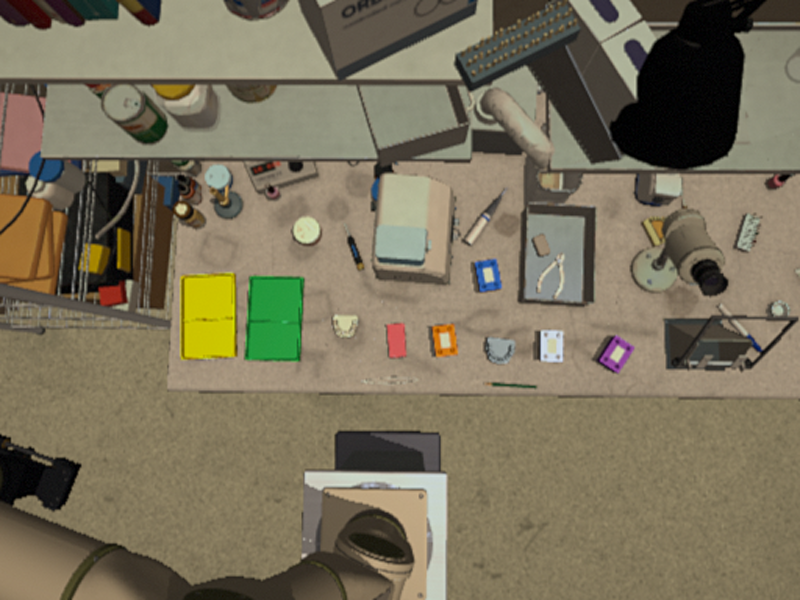

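View pics/scene0.png

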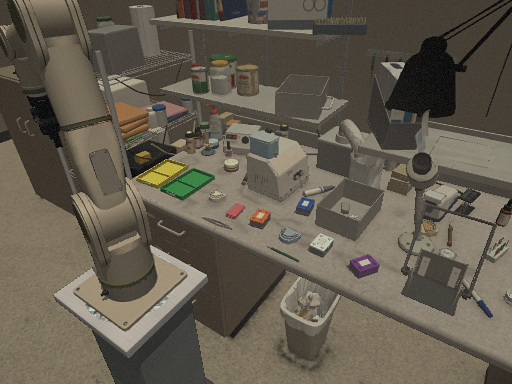

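The top view (scaled 800x600) shows the yellow tray at (208,316), green tray (275,318), cream model (345,326), wax (397,340), orange box (445,340), blue model (500,350), white box (551,346), purple look-alike (617,354), blue box (487,275) and pot (306,231). The scene view agrees with that left-to-right order.

```bash
cat > h.py <<'E'
import cv2,numpy as np
def world(c):
    h,w=c['z_map'].shape; f=h/2/np.tan(np.radians(float(c['vfov']))/2)
    v,u=np.mgrid[:h,:w]; z=c['z_map']
    P=np.stack([(u-c['cx'])/f*z,-(v-c['cy'])/f*z,-z,np.ones_like(z)],-1)@c['T'].T
    P[z==0]=np.nan
    return P[...,:3]
def rect(P,m):
    p=P[m]; p=p[np.isfinite(p[:,0])]
    return cv2.minAreaRect((p[:,:2]*1000).astype(np.float32)), np.percentile(p[:,2]*1000,[5,50,95]).round(1),len(p)
E
python3 - <<'E'
from h import *
c=dict(np.load('top0.npz')); P=world(c); hsv=cv2.cvtColor(c['pixels'],cv2.COLOR_BGR2HSV)
def show(n,cx,cy,r):
    x0,y0=int(cx*.64),int(cy*.64); r=int(r*.64)
    m=np.zeros(P.shape[:2],bool); m[y0-r:y0+r,x0-r:x0+r]=True
    t=P[...,2]>0.006
    (rc,z,k)=rect(P,m&t)
    print(n,np.round(rc[0],1),np.round(rc[1],1),round(rc[2],1),z,k)
for a in [('cream',345,326,20),('wax',397,340,22),('orange',445,340,21),('bluem',500,350,22),('white',551,346,21),('purple',617,354,22),('bluebox',487,275,20),('pot',306,231,20)]: show(*a)
H,S,V=cv2.split(hsv)
inb=np.zeros_like(H,bool); inb[160:245,100:200]=True
for n,m in [('yellow',inb&(abs(H.astype(int)-29)<6)&(S>150)),('green',inb&(abs(H.astype(int)-63)<15)&(S>120))]:
    print(n,rect(P,m))
print('table',np.nanmedian(P[225:245,200:300,2]))
E
```

```text
cream [476.7  77.8] [60.3 58.4] 68.9 [10.2 16.2 25.7] 206
wax [443.1 -47.8] [65.2 95.6] 80.0 [ 7.  11.5 16.3] 238
orange [ 447.7 -159. ] [89.6 65.5] 8.0 [24.2 29.2 34. ] 291
bluem [ 421.6 -268.5] [79.4 57.4] 79.8 [10.3 16.1 26.5] 260
white [ 439.5 -398.5] [81.3 72.2] 1.8 [17.8 29.1 33.7] 304
purple [ 425.4 -535. ] [65.3 88.8] 47.8 [12.6 29.  34.1] 334
bluebox [ 590.3 -250.6] [70.8 51.2] 9.3 [18.3 28.7 33.2] 292
pot [697.8 168.1] [77.2 62.1] 17.0 [14.6 33.2 38.3] 269
yellow (((495.48577880859375, 389.9046325683594), (198.3522491455078, 127.7005386352539), 3.8720970153808594), array([-2.4,  2.6, 17.4]), 1913)
green (((490.1279296875, 236.46820068359375), (125.10199737548828, 191.0270538330078), 89.55998229980469), array([-2.4,  2.4, 16.2]), 1859)
table -0.0009029955820359925
```

```bash
python3 - <<'E'
from bench import cams
import cv2,numpy as np
c=cams.camera('wrist'); np.savez('w0.npz',**c); cv2.imwrite('pics/w0.png',c['pixels']); print(c['vfov'],c['cx'],c['cy'],c['T'].round(3))
E
```

```text
68.66285357961478 255.43961057792143 191.2159651365995 [[ 0.315 -0.921 -0.228  0.135]
 [ 0.949  0.306  0.077  0.613]
 [-0.001 -0.241  0.971  0.385]
 [ 0.     0.     0.     1.   ]]
```

```bash
python3 -m crank '{"steps":[[[0.8,-0.9,0.3],[0,0,0.37]],[[0.8,-0.9,0.3],[0,0,0.37]],[[0.8,-0.9,0.3],[0,0,0.37]],[[0.8,-0.9,0.3],[0,0,0.37]],[[0.8,-0.9,0.3],[0,0,0.37]],[[0.8,-0.9,0.3],[0,0,0.37]],[[0.8,-0.9,0.3],[0,0,0.37]],[[0.8,-0.9,0.3],[0,0,0.37]],[[0.8,-0.9,0.3],[0,0,0.37]],[[0.8,-0.9,0.3],[0,0,0.37]]]}'
python3 -m crank '{"steps":[[[0,0,0],[0,0,0]],[[0,0,0],[0,0,0]],[[0,0,0],[0,0,0]]]}'
cat > snap.py <<'E'
import sys
from bench import cams,monitor
from h import *
n=sys.argv[1]; c=cams.camera('wrist'); np.savez(n+'.npz',**c)
cv2.imwrite(f'pics/{n}.png',cv2.resize(c['pixels'],(800,600),interpolation=cv2.INTER_CUBIC))
s=monitor.read_state(); print(s['time'],s['ee_pos'].round(4),s['eef_rot'].round(4))
E
python3 snap.py w1
```

```text
time: 0.98
ee_pos: [0.3972, 0.3669, 0.2978]
eef_rot: [-0.002, 1.0, -0.0, -0.0]
ft_force: [1.2, 0.4, 0.4]
width: 0.0871
grip_force: 0.0
time: 1.23
ee_pos: [0.3959, 0.3688, 0.2972]
eef_rot: [-0.002, 1.0, 0.0, -0.0]
ft_force: [-0.2, 0.8, -0.6]
width: 0.0869
grip_force: 0.0
1.2833 [0.3954 0.3692 0.2971] [-2.2e-03  1.0e+00 -0.0e+00 -4.0e-04]
```

View pics/w1.png

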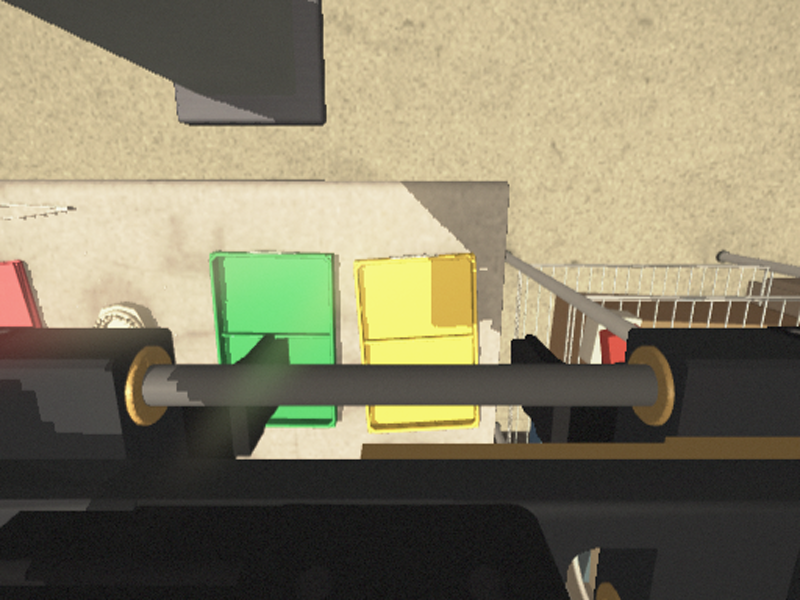

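The picture shows the green tray rim corners at (210,254),(333,253),(336,427),(217,426) and the yellow ones at (356,260),(475,254),(480,427),(370,433); the gripper hides what lies below.

```bash
cat >> h.py <<'E'
def ray(c,uv,z,s=.64):
    h,w=c['z_map'].shape; f=h/2/np.tan(np.radians(float(c['vfov']))/2)
    uv=(np.atleast_2d(uv)+.5)*s-.5
    d=np.c_[(uv[:,0]-c['cx'])/f,-(uv[:,1]-c['cy'])/f,-np.ones(len(uv))]@c['T'][:3,:3].T
    o=c['T'][:3,3]; return (o+d*((z-o[2])/d[:,2])[:,None])
def load(n): return dict(np.load(n+'.npz'))
E
python3 - <<'E'
from h import *
c=load('w1')
for n,q in [('g',[(210,254),(333,253),(336,427),(217,426)]),('y',[(356,260),(475,254),(480,427),(370,433)])]:
    p=ray(c,q,.018)[:,:2]*1000
    print(n,p.round(1).tolist(),p.mean(0).round(1),[round(float(np.linalg.norm(p[i]-p[i-1])),1) for i in range(4)])
    for a,b in [(0,3),(1,2)]: d=p[b]-p[a]; print(np.degrees(np.arctan2(d[1],d[0])).round(2))
    d=p[0]-p[1];print('y-edge',np.degrees(np.arctan2(d[1],d[0])).round(2))
E
python3 -m crank '{"steps":[[[0,-1,-0.3],[0,0,0]],[[0,-1,-0.3],[0,0,0]],[[0,-1,-0.3],[0,0,0]],[[0,-1,-0.3],[0,0,0]],[[0.3,-1,-0.3],[0,0,0]],[[0.4,-1,0],[0,0,0]],[[0.4,-1,0],[0,0,0]],[[0.4,-1,0],[0,0,0]],[[0.4,-1,0],[0,0,0]],[[0.4,-1,0],[0,0,0]]]}'
python3 -m crank '{"steps":[[[0.4,-0.8,0],[0,0,0]],[[0.4,-0.8,0],[0,0,0]],[[0.4,-0.8,0],[0,0,0]],[[0,0,0],[0,0,0]],[[0,0,0],[0,0,0]]]}'
python3 snap.py w2
```

```text
g [[394.1, 176.9], [392.9, 301.3], [588.0, 297.9], [587.0, 165.2]] [490.5 235.3] [193.2, 124.3, 195.2, 132.8]
-3.48
-0.97
y-edge -89.41
y [[399.9, 324.3], [393.6, 444.8], [587.7, 458.8], [595.4, 335.8]] [494.2 390.9] [195.8, 120.6, 194.7, 123.2]
3.36
4.14
y-edge -86.97
time: 2.12
ee_pos: [0.4537, 0.1184, 0.2598]
eef_rot: [-0.003, 1.0, 0.0, -0.0]
ft_force: [-0.6, -0.4, -0.5]
width: 0.0872
grip_force: 0.0
time: 2.53
ee_pos: [0.4839, 0.0587, 0.2597]
eef_rot: [-0.001, 1.0, -0.0, -0.0]
ft_force: [0.3, 0.6, -0.1]
width: 0.0873
grip_force: 0.0
2.5833 [0.4836 0.0597 0.2597] [-2.2e-03  1.0e+00  1.0e-04 -4.0e-04]
```

View pics/w2.png

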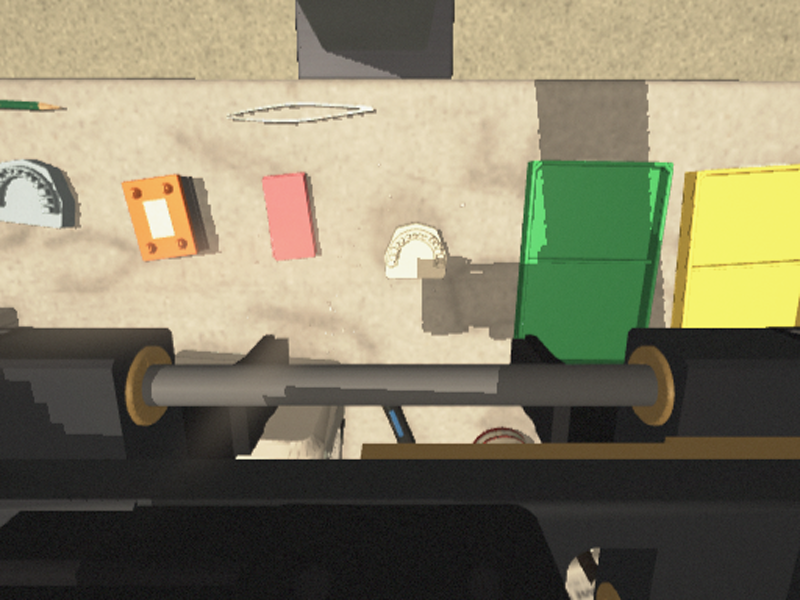

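The picture shows the wax top at (262,177),(303,173),(314,258),(273,259), the orange lid lugs at (136,194),(174,186),(183,243),(151,247), the cream model's heels at (385,277) and (446,277) with its front at (415,222), and the green tray's near corners at (528,162) and (672,163).

```bash
python3 - <<'E'
from h import *
c=load('w2')
def L(n,q,z):
    p=ray(c,q,z)[:,:2]*1000; print(n,p.round(1).tolist(),p.mean(0).round(1),'sides',[round(float(np.linalg.norm(p[i]-p[i-1])),1) for i in range(len(p))], 'ang',[round(float(np.degrees(np.arctan2(*(p[i]-p[i-1])[::-1]))),1) for i in range(len(p))])
L('wax',[(262,177),(303,173),(314,258),(273,259)],.013)
L('olugs',[(136,194),(174,186),(183,243),(151,247)],.0345)
L('olid',[(122,182),(181,174),(199,252),(143,262)],.030)
L('heels',[(385,277),(446,277)],.016)
L('front',[(415,222)],.0)
L('green',[(528,162),(672,163)],.018)
L('rib',[(527,259),(655,264)],.012)
print(c['T'].round(3))
E
```

```text
wax [[407.9, -65.4], [404.3, -28.4], [481.1, -22.0], [482.1, -60.6]] [443.8 -44.1] sides [74.4, 37.2, 77.0, 38.5] ang [-176.2, 95.4, 4.8, -88.5]
olugs [[422.7, -168.2], [416.0, -134.7], [464.7, -132.7], [468.3, -161.4]] [ 442.9 -149.3] sides [46.0, 34.1, 48.7, 28.9] ang [-171.5, 101.3, 2.4, -82.9]
olid [[412.7, -181.4], [406.0, -129.7], [473.2, -121.5], [482.4, -173.0]] [ 443.6 -151.4] sides [70.2, 52.1, 67.8, 52.2] ang [-173.1, 97.4, 7.0, -79.9]
heels [[498.5, 44.6], [498.4, 102.0]] [498.5  73.3] sides [57.4, 57.4] ang [-89.9, 90.1]
front [[448.4, 72.9]] [448.4  72.9] sides [0.0] ang [0.0]
green [[394.9, 171.2], [395.5, 298.2]] [395.2 234.7] sides [127.0, 127.0] ang [-90.3, 89.7]
rib [[481.8, 178.2], [486.4, 299.4]] [484.1 238.8] sides [121.3, 121.3] ang [-92.2, 87.8]
[[-0.002 -0.971 -0.24   0.419]
 [ 1.    -0.002 -0.001  0.058]
 [ 0.    -0.24   0.971  0.422]
 [ 0.     0.     0.     1.   ]]
```

```bash
python3 - <<'E'
import cv2
i=cv2.imread('pics/w2.png')
import numpy as np
from h import load
a=load('w2')['pixels'][95:200,60:310]
cv2.imwrite('pics/w2c.png',cv2.resize(a,None,fx=3.2,fy=3.2,interpolation=cv2.INTER_CUBIC))
E
```

```text
(no output)
```

View pics/w2c.png

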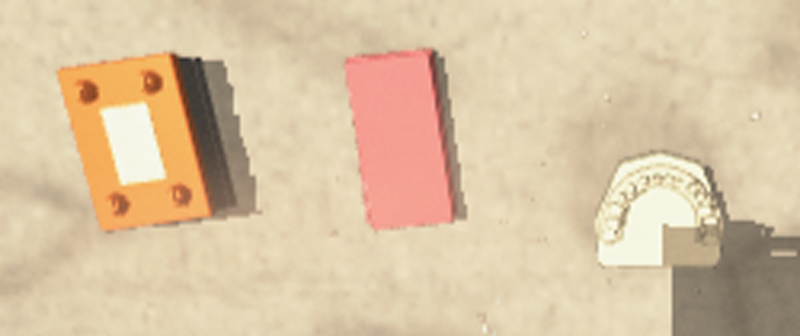

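The crop shows the orange box, wax stack and cream model clearly. Orange and wax are turned by about +7.5° and +4.7°; cream is square to the world. Next is the cream model.

```bash
python3 -m crank '{"steps":[[[0.06,0.54,-1],[0,0,0]],[[0,0,-1],[0,0,0]],[[0,0,-1],[0,0,0]],[[0,0,-1],[0,0,0]],[[0,0,-1],[0,0,0]],[[0,0,-1],[0,0,0]],[[0,0,-1],[0,0,0]],[[0,0,-1],[0,0,0]],[[0,0,-1],[0,0,0]],[[0,0,0],[0,0,0]]]}' 87 25
python3 -m crank '{"steps":[[[0,0,0],[0,0,0]],[[0,0,0],[0,0,0]]]}'
```

```text
time: 3.42
ee_pos: [0.4819, 0.0731, 0.0309]
eef_rot: [-0.003, 1.0, -0.001, -0.003]
ft_force: [-1.8, -0.6, -1.3]
width: 0.0874
grip_force: 0.0
time: 3.58
ee_pos: [0.486, 0.0729, 0.0363]
eef_rot: [-0.002, 1.0, 0.0, 0.0]
ft_force: [0.2, 0.3, 0.4]
width: 0.0867
grip_force: 0.0
```

```bash
python3 -m crank '{"steps":[[[0,0,-0.6],[0,0,0]],[[0,0,-0.65],[0,0,0]],[[0,0,0],[0,0,0]],[[0,0,0],[0,0,0]],[[0,0,0],[0,0,0]]]}'
python3 -m crank '{"steps":[[[0,0,0],[0,0,0]],[[0,0,0],[0,0,0]],[[0,0,0],[0,0,0]],[[0,0,0],[0,0,0]],[[0,0,0],[0,0,0]],[[0,0,0],[0,0,0]],[[0,0,0],[0,0,0]],[[0,0,0],[0,0,0]]]}' 50 25
```

```text
time: 4.0
ee_pos: [0.4864, 0.0723, 0.0054]
eef_rot: [-0.002, 1.0, 0.0, 0.001]
ft_force: [0.7, -0.2, 0.9]
width: 0.087
grip_force: 0.0
time: 4.67
ee_pos: [0.4855, 0.0719, 0.0039]
eef_rot: [-0.001, 1.0, 0.0, 0.0]
ft_force: [-0.8, 0.2, 2.2]
width: 0.057
grip_force: 24.9
```

```bash
python3 -m crank '{"steps":[[[0,0,0.8],[0,0,0]],[[0,0,1],[0,0,0]],[[-0.14,0.65,0.6],[0,0,0]],[[-0.14,0.65,0],[0,0,0]],[[-0.14,0.65,0],[0,0,0]],[[-0.14,0.65,0],[0,0,0]],[[-0.14,0.65,0],[0,0,0]],[[-0.14,0.65,0],[0,0,0]],[[-0.14,0.65,0],[0,0,0]],[[-0.14,0.65,0],[0,0,0]]]}'
python3 -m crank '{"steps":[[[-0.14,0.65,0],[0,0,0]],[[-0.14,0.65,0],[0,0,0]],[[0,0,-0.6],[0,0,0]],[[0,0,-0.6],[0,0,0]],[[0,0,-0.5],[0,0,0]],[[0,0,0],[0,0,0]],[[0,0,0],[0,0,0]]]}'
```

```text
time: 5.5
ee_pos: [0.4571, 0.2024, 0.0636]
eef_rot: [-0.002, 1.0, -0.0, -0.0]
ft_force: [-0.4, 0.1, -1.9]
width: 0.0569
grip_force: 24.8
time: 6.08
ee_pos: [0.45, 0.2339, 0.0209]
eef_rot: [-0.001, 1.0, -0.001, -0.001]
ft_force: [0.2, 0.2, -0.4]
width: 0.0569
grip_force: 24.8
```

```bash
python3 -m crank '{"steps":[[[0,0,-0.3],[0,0,0]],[[0,0,-0.22],[0,0,0]],[[0,0,0],[0,0,0]],[[0,0,0],[0,0,0]]]}'
python3 -m crank '{"steps":[[[0,0,0],[0,0,0]],[[0,0,0],[0,0,0]],[[0,0,0],[0,0,0]],[[0,0,0],[0,0,0]],[[0,0,0.5],[0,0,0]],[[0,0,1],[0,0,0]],[[0,0,1],[0,0,0]],[[0,0,1],[0,0,0]],[[0,0,1],[0,0,0]],[[0,-0.5,1],[0,0,0]]]}' 76
python3 -m crank '{"steps":[[[0.1,-1,1],[0,0,0]],[[0.1,-1,1],[0,0,0]],[[0.1,-1,1],[0,0,0]],[[0.1,-1,1],[0,0,0]],[[0.1,-1,0.5],[0,0,0]],[[0.1,-1,0],[0,0,0]],[[0.1,-1,0],[0,0,0]],[[0.1,-1,0],[0,0,0]],[[0.1,-1,0],[0,0,0]],[[0.1,-1,0],[0,0,0]]]}'
python3 -m crank '{"steps":[[[0,-1,0],[0,0,0]],[[0,-1,0],[0,0,0]],[[0,-1,0],[0,0,0]],[[0,-1,0],[0,0,0]],[[0,-1,0],[0,0,0]],[[0,-1,0],[0,0,0]],[[0,-1,0],[0,0,0]],[[0,-1,0],[0,0,0]],[[0,-1,0],[0,0,0]],[[0,-1,0],[0,0,0]]]}'
python3 -m crank '{"steps":[[[0,-1,0],[0,0,0]],[[0,-1,0],[0,0,0]],[[0,-1,0],[0,0,0]],[[0,0,0],[0,0,0]],[[0,0,0],[0,0,0]],[[0,0,0],[0,0,0]]]}'
python3 snap.py w3
```

```text
time: 6.42
ee_pos: [0.4504, 0.2342, 0.0082]
eef_rot: [-0.002, 1.0, -0.0, -0.0]
ft_force: [-0.3, -0.6, -0.6]
width: 0.0569
grip_force: 24.8
time: 7.25
ee_pos: [0.45, 0.2237, 0.1473]
eef_rot: [-0.003, 1.0, 0.001, 0.0]
ft_force: [-0.0, 0.2, 0.1]
width: 0.0756
grip_force: 0.0
time: 8.08
ee_pos: [0.4754, -0.0294, 0.2586]
eef_rot: [-0.002, 1.0, 0.0, 0.0]
ft_force: [0.7, 0.1, 0.5]
width: 0.0761
grip_force: 0.0
time: 8.92
ee_pos: [0.4753, -0.2793, 0.2586]
eef_rot: [-0.002, 1.0, 0.0, 0.0]
ft_force: [0.7, 0.3, 0.2]
width: 0.0757
grip_force: 0.0
time: 9.42
ee_pos: [0.4756, -0.3526, 0.2582]
eef_rot: [-0.002, 1.0, 0.0, -0.0]
ft_force: [-0.1, 0.1, 0.0]
width: 0.0761
grip_force: 0.0
9.4667 [ 0.4759 -0.3521  0.2583] [-2.1e-03  1.0e+00  4.0e-04  1.0e-04]
```

View pics/w3.png

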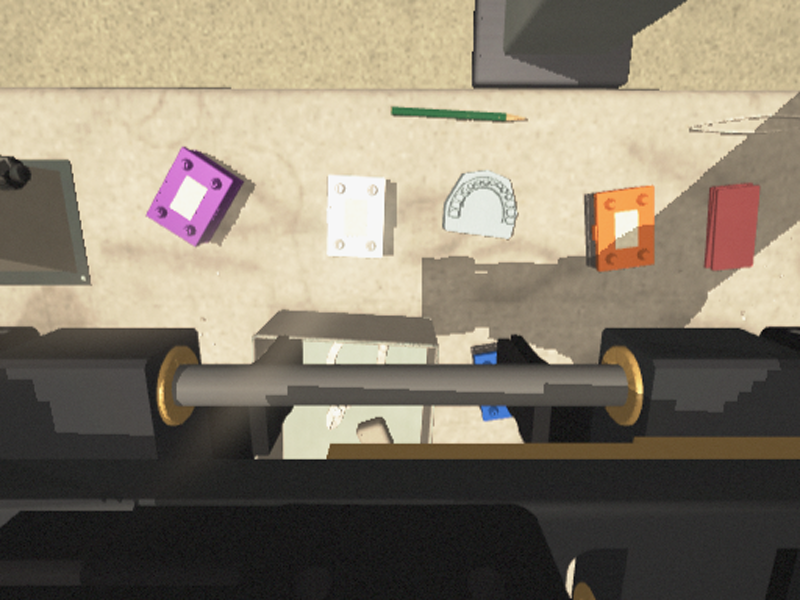

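The picture shows the white lid lugs at (340,188),(373,190),(372,246),(339,245), with lid corners at (328,175),(385,177),(384,257),(327,256). The blue model's heels are at (443,230) and (515,239), with its front at (485,170), and the orange lid is at (585,191),(654,185),(655,263),(597,271).

```bash
python3 - <<'E'
from h import *
c=load('w3')
def L(n,q,z):
    p=ray(c,q,z)[:,:2]*1000; print(n,p.round(1).tolist(),p.mean(0).round(1),'sides',[round(float(np.linalg.norm(p[i]-p[i-1])),1) for i in range(len(p))], 'ang',[round(float(np.degrees(np.arctan2(*(p[i]-p[i-1])[::-1]))),1) for i in range(len(p))])
L('wlugs',[(340,188),(373,190),(372,246),(339,245)],.0345)
L('wlid',[(328,175),(385,177),(384,257),(327,256)],.030)
L('heels',[(443,230),(515,239)],.016)
L('front',[(485,170)],.0)
L('olid',[(585,191),(654,185),(655,263),(597,271)],.030)
a=c['pixels'][95:185,200:350]
cv2.imwrite('pics/w3c.png',cv2.resize(a,None,fx=5,fy=5,interpolation=cv2.INTER_CUBIC))
E
```

```text
wlugs [[409.3, -403.8], [410.9, -375.7], [458.7, -377.2], [457.9, -406.2]] [ 434.2 -390.7] sides [48.7, 28.2, 47.8, 29.0] ang [177.2, 86.8, -1.8, -91.6]
wlid [[398.5, -414.4], [400.0, -365.5], [469.1, -366.8], [468.3, -417.8]] [ 434.  -391.1] sides [69.9, 48.8, 69.1, 51.0] ang [177.2, 88.2, -1.1, -90.9]
heels [[446.2, -313.2], [454.3, -246.8]] [ 450.2 -280. ] sides [66.9, 66.9] ang [-96.9, 83.1]
front [[392.8, -274.4]] [ 392.8 -274.4] sides [0.0] ang [0.0]
olid [[411.3, -192.7], [406.1, -133.7], [474.0, -123.2], [481.4, -174.6]] [ 443.2 -156.1] sides [72.4, 59.2, 68.7, 51.9] ang [-165.5, 95.0, 8.8, -81.8]
```

View pics/w3c.png

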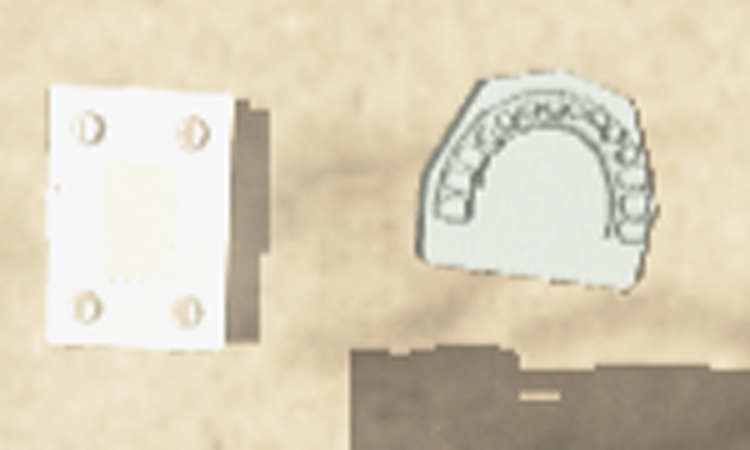

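The crop shows the white box turned about -2° and the blue model about -7°.

```bash
python3 -m crank '{"steps":[[[-0.42,-0.39,-0.5],[0,0,-0.1]],[[-0.42,-0.39,-1],[0,0,-0.1]],[[-0.42,-0.39,-1],[0,0,-0.1]],[[-0.42,-0.39,-1],[0,0,-0.1]],[[0,0,-1],[0,0,0]],[[0,0,-1],[0,0,0]],[[0,0,-1],[0,0,0]],[[0,0,-1],[0,0,0]],[[0,0,0],[0,0,0]],[[0,0,0],[0,0,0]]]}'
python3 -m crank '{"steps":[[[0,0,-1],[0,0,0]],[[0,0,-0.8],[0,0,0]],[[0,0,-0.4],[0,0,0]],[[0,0,-0.35],[0,0,0]],[[0,0,0],[0,0,0]],[[0,0,0],[0,0,0]]]}'
python3 -m crank '{"steps":[[[0,0,0],[0,0,0]],[[0,0,0],[0,0,0]],[[0,0,0],[0,0,0]],[[0,0,0],[0,0,0]],[[0,0,0],[0,0,0]],[[0,0,0],[0,0,0]],[[0,0,0],[0,0,0]],[[0,0,0],[0,0,0]]]}' 42 25
```

```text
time: 10.3
ee_pos: [0.4336, -0.3909, 0.0707]
eef_rot: [0.015, 1.0, 0.001, -0.001]
ft_force: [-0.6, -0.2, 0.7]
width: 0.0762
grip_force: 0.0
time: 10.8
ee_pos: [0.434, -0.3925, 0.0081]
eef_rot: [0.016, 1.0, -0.0, 0.0]
ft_force: [-0.1, -0.4, 0.6]
width: 0.0763
grip_force: 0.0
time: 11.47
ee_pos: [0.4336, -0.3922, 0.0073]
eef_rot: [0.016, 1.0, 0.0, 0.0]
ft_force: [-0.4, 1.1, 3.9]
width: 0.0498
grip_force: 25.0
```

```bash
python3 -m crank '{"steps":[[[0,0,0.6],[0,0,0]],[[0,0,1],[0,0,0]],[[0,0,1],[0,0,0]],[[0,0.5,0.8],[0,0,0.1]],[[0,1,0],[0,0,0.1]],[[0,1,0],[0,0,0.1]],[[0,1,0],[0,0,0.1]],[[0,1,0],[0,0,0]],[[0,1,0],[0,0,0]],[[0,1,0],[0,0,0]]]}'
python3 -m crank '{"steps":[[[0,1,0],[0,0,0]],[[0,1,0],[0,0,0]],[[0,1,0],[0,0,0]],[[0,1,0],[0,0,0]],[[0,1,0],[0,0,0]],[[0,1,0],[0,0,0]],[[0,1,0],[0,0,0]],[[0,1,0],[0,0,0]],[[0,1,0],[0,0,0]],[[0,1,0],[0,0,0]]]}'
python3 -m crank '{"steps":[[[0.2,1,0],[0,0,0]],[[0.3,1,0],[0,0,0]],[[0.5,1,0],[0,0,0]],[[0.5,1,0],[0,0,0]],[[0.5,1,0],[0,0,0]],[[0.5,1,0],[0,0,0]],[[0.5,1,0],[0,0,0]],[[0.5,1,0],[0,0,0]],[[0.5,0.5,0],[0,0,0]],[[0,0,0],[0,0,0]]]}'
python3 -m crank '{"steps":[[[0,0,0],[0,0,0]],[[0,0,0],[0,0,0]]]}'; python3 snap.py w4
```

```text
time: 12.3
ee_pos: [0.4331, -0.2284, 0.0918]
eef_rot: [-0.002, 1.0, 0.0, -0.0]
ft_force: [0.1, 0.7, -1.9]
width: 0.0494
grip_force: 25.0
time: 13.13
ee_pos: [0.4331, 0.0215, 0.092]
eef_rot: [-0.001, 1.0, 0.0, 0.0]
ft_force: [-0.2, -0.1, -0.4]
width: 0.0498
grip_force: 25.0
time: 13.97
ee_pos: [0.5345, 0.2363, 0.0915]
eef_rot: [-0.003, 1.0, 0.0, 0.0]
ft_force: [-0.4, -0.8, -0.5]
width: 0.0496
grip_force: 25.0
time: 14.13
ee_pos: [0.5331, 0.2317, 0.0916]
eef_rot: [-0.001, 1.0, -0.0, -0.0]
ft_force: [0.3, -0.6, -0.0]
width: 0.0495
grip_force: 25.0
14.1833 [0.5331 0.2317 0.0919] [-9.e-04  1.e+00 -3.e-04 -3.e-04]
```

View pics/w4.png

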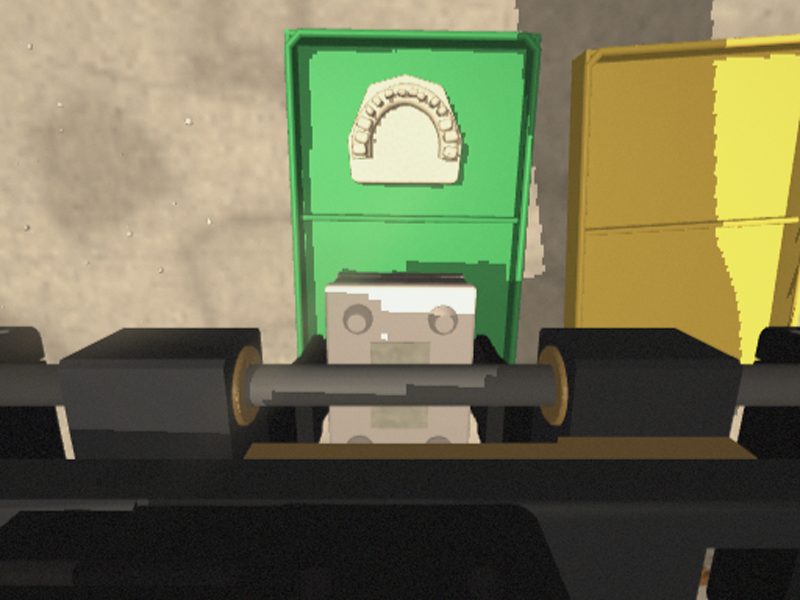

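The cream model lies flat in the shorter compartment. The held box is at lid edge (326,285)-(475,290) with lugs at (357,320) and (443,319). The tray's near rim is (286,33)-(540,36) and the rib is (302,218)-(519,219).

```bash
python3 - <<'E'
from h import *
c=load('w4')
def L(n,q,z):
    p=ray(c,q,z)[:,:2]*1000; print(n,p.round(1).tolist(),p.mean(0).round(1))
L('rim',[(286,33),(540,36)],.018)
L('rib',[(302,218),(519,219)],.012)
L('floorcorners',[(312,218),(514,220)],.003)
L('lidfront',[(326,285),(475,290)],.1146)
L('lugs',[(357,318),(443,317)],.119)
E
```

```text
rim [[395.0, 176.3], [396.1, 298.8]] [395.5 237.6]
rib [[483.2, 178.1], [483.6, 296.1]] [483.4 237.1]
floorcorners [[483.7, 181.8], [484.7, 295.7]] [484.2 238.8]
lidfront [[498.5, 207.2], [500.1, 255.8]] [499.3 231.5]
lugs [[508.3, 217.5], [507.9, 245.1]] [508.1 231.3]
```

```bash
python3 -m crank '{"steps":[[[0.12,0.2,-0.6],[0,0,0]],[[0,0,-0.9],[0,0,0]],[[0,0,-0.8],[0,0,0]],[[0,0,-0.4],[0,0,0]],[[0,0,-0.25],[0,0,0]],[[0,0,-0.25],[0,0,0]],[[0,0,0],[0,0,0]],[[0,0,0],[0,0,0]],[[0,0,0],[0,0,0]]]}'
```

```text
time: 14.93
ee_pos: [0.5371, 0.2381, 0.013]
eef_rot: [-0.001, 1.0, 0.0, 0.001]
ft_force: [0.7, -0.3, -0.6]
width: 0.0495
grip_force: 25.0
```

```bash
python3 -m crank '{"steps":[[[0,0,-0.1],[0,0,0]],[[0,0,0],[0,0,0]],[[0,0,0],[0,0,0]]]}'
python3 -m crank '{"steps":[[[0,0,0],[0,0,0]],[[0,0,0],[0,0,0]],[[0,0,0],[0,0,0]],[[0,0,0.5],[0,0,0]],[[0,0,1],[0,0,0]],[[0,0,1],[0,0,0]],[[0,0,1],[0,0,0]],[[-0.2,-0.5,1],[0,0,0]],[[-0.4,-1,1],[0,0,0]],[[-0.5,-1,1],[0,0,0]]]}' 66
python3 -m crank '{"steps":[[[-0.5,-1,1],[0,0,0]],[[-0.5,-1,0],[0,0,0.3]],[[-0.1,-1,0],[0,0,0.3]],[[0,-1,0],[0,0,0.3]],[[0,-1,0],[0,0,0.3]],[[0,-1,0],[0,0,0.3]],[[0,-1,0],[0,0,0]],[[0,-1,0],[0,0,0]],[[0,-1,0],[0,0,0]],[[0,-1,0],[0,0,0]]]}' 80
python3 -m crank '{"steps":[[[0,-1,0],[0,0,0]],[[0,-1,0],[0,0,0]],[[0,-1,0],[0,0,0]],[[0,0,0],[0,0,0]],[[0,0,0],[0,0,0]],[[0,0,0],[0,0,0]]]}'
python3 snap.py w5
```

```text
time: 15.18
ee_pos: [0.5371, 0.2382, 0.0103]
eef_rot: [-0.002, 1.0, 0.0, 0.001]
ft_force: [1.0, -0.2, 2.7]
width: 0.0496
grip_force: 25.0
time: 16.02
ee_pos: [0.5087, 0.1748, 0.1739]
eef_rot: [-0.002, 1.0, -0.0, 0.0]
ft_force: [0.7, -0.6, 0.6]
width: 0.0661
grip_force: 0.0
time: 16.85
ee_pos: [0.4811, -0.0761, 0.1979]
eef_rot: [-0.067, 0.998, 0.0, 0.0]
ft_force: [-0.6, -0.1, 0.4]
width: 0.0801
grip_force: 0.0
time: 17.35
ee_pos: [0.4814, -0.1491, 0.1974]
eef_rot: [-0.067, 0.998, 0.0, 0.0]
ft_force: [-1.0, 0.3, 0.4]
width: 0.0802
grip_force: 0.0
17.4 [ 0.4815 -0.1487  0.1973] [-6.750e-02  9.977e-01  3.000e-04  0.000e+00]
```

View pics/w5.png

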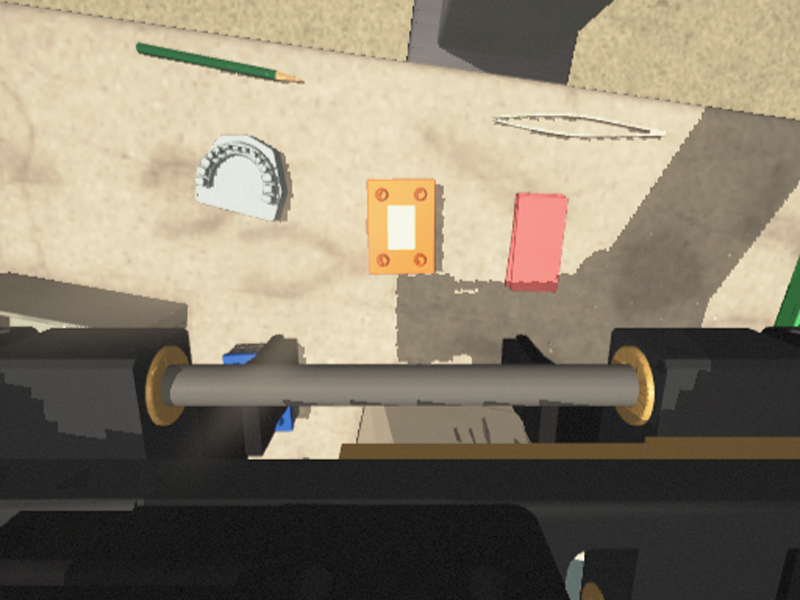

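The picture shows the orange box square to the gripper, with lugs at (381,195),(420,195),(421,259),(383,260) and lid corners at (368,180),(435,179),(435,273),(370,274).

```bash
python3 - <<'E'
from h import *
c=load('w5')
def L(n,q,z):
    p=ray(c,q,z)[:,:2]*1000; print(n,p.round(1).tolist(),p.mean(0).round(1),'sides',[round(float(np.linalg.norm(p[i]-p[i-1])),1) for i in range(len(p))], 'ang',[round(float(np.degrees(np.arctan2(*(p[i]-p[i-1])[::-1]))),1) for i in range(len(p))])
L('olugs',[(381,195),(420,195),(421,259),(383,260)],.0345)
L('olid',[(368,180),(435,179),(435,273),(370,274)],.030)
L('wax',[(515,194),(567,196),(557,290),(508,288)],.013)
L('bheels',[(196,204),(275,221)],.016); L('bfront',[(240,134)],0)
E
```

```text
olugs [[422.5, -170.9], [418.8, -143.0], [464.7, -135.6], [469.2, -163.6]] [ 443.8 -153.3] sides [47.3, 28.1, 46.5, 28.4] ang [-171.1, 97.6, 9.2, -80.9]
olid [[413.3, -181.7], [406.2, -133.7], [474.6, -123.1], [482.0, -172.2]] [ 444.  -152.7] sides [69.3, 48.6, 69.2, 49.6] ang [-172.1, 98.4, 8.7, -81.5]
wax [[408.5, -69.7], [404.6, -29.7], [478.3, -21.2], [481.9, -60.9]] [443.3 -45.4] sides [74.0, 40.2, 74.2, 39.9] ang [-173.1, 95.5, 6.6, -84.8]
bheels [[448.3, -311.2], [453.1, -250.4]] [ 450.7 -280.8] sides [60.9, 60.9] ang [-94.5, 85.5]
bfront [[392.0, -285.7]] [ 392.  -285.7] sides [0.0] ang [0.0]
```

```bash
python3 -m crank '{"steps":[[[-0.5,-0.1,-0.5],[0,0,0.05]],[[-0.5,-0.07,-1],[0,0,0.05]],[[-0.5,0,-1],[0,0,0.05]],[[0,0,-1],[0,0,0]],[[0,0,-1],[0,0,0]],[[0,0,-1],[0,0,0]],[[0,0,0],[0,0,0]],[[0,0,0],[0,0,0]]]}'
python3 -m crank '{"steps":[[[0,0,-1],[0,0,0]],[[0,0,-0.6],[0,0,0]],[[0,0,-0.4],[0,0,0]],[[0,0,0],[0,0,0]],[[0,0,0],[0,0,0]]]}'
python3 -m crank '{"steps":[[[0,0,0],[0,0,0]],[[0,0,0],[0,0,0]],[[0,0,0],[0,0,0]],[[0,0,0],[0,0,0]],[[0,0,0],[0,0,0]],[[0,0,0],[0,0,0]],[[0,0,0],[0,0,0]],[[0,0,0],[0,0,0]]]}' 42 25
```

```text
time: 18.07
ee_pos: [0.4433, -0.1532, 0.0594]
eef_rot: [-0.074, 0.997, 0.0, -0.001]
ft_force: [0.7, 1.0, 0.8]
width: 0.0799
grip_force: 0.0
time: 18.48
ee_pos: [0.4446, -0.1539, 0.0106]
eef_rot: [-0.074, 0.997, -0.0, 0.0]
ft_force: [0.3, 0.0, 1.1]
width: 0.0799
grip_force: 0.0
time: 19.15
ee_pos: [0.4441, -0.1539, 0.0097]
eef_rot: [-0.073, 0.997, 0.0, 0.0]
ft_force: [-1.3, 0.4, 4.0]
width: 0.0493
grip_force: 25.0
```

```bash
python3 -m crank '{"steps":[[[0,0,0.6],[0,0,0]],[[0,0,1],[0,0,0]],[[0,0,1],[0,0,0]],[[0,0.4,1],[0,0,-0.2]],[[0,1,0.8],[0,0,-0.3]],[[0,1,0],[0,0,-0.3]],[[0,1,0],[0,0,-0.3]],[[0,1,0],[0,0,-0.3]],[[0.1,1,0],[0,0,-0.24]],[[0.2,1,0],[0,0,0]]]}'
python3 -m crank '{"steps":[[[0.2,1,0],[0,0,0]],[[0.3,1,0],[0,0,0]],[[0.3,1,0],[0,0,0]],[[0.3,1,0],[0,0,0]],[[0.3,1,0],[0,0,0]],[[0.4,1,0],[0,0,0]],[[0.5,1,0],[0,0,0]],[[0.5,1,0],[0,0,0]],[[0.5,1,0],[0,0,0]],[[0.12,0.28,0],[0,0,0]]]}'
python3 -m crank '{"steps":[[[0,0,0],[0,0,0]],[[0,0,0],[0,0,0]],[[0,0,0],[0,0,0]],[[0,0,0],[0,0,0]],[[0,0,0],[0,0,0]]]}'
python3 snap.py w6
```

```text
time: 19.98
ee_pos: [0.4509, 0.0073, 0.1195]
eef_rot: [-0.001, 1.0, 0.0, -0.0]
ft_force: [0.2, -0.3, -0.3]
width: 0.0494
grip_force: 25.0
time: 20.82
ee_pos: [0.5374, 0.2425, 0.1189]
eef_rot: [-0.004, 1.0, 0.0, -0.0]
ft_force: [-0.8, -0.6, -0.7]
width: 0.0496
grip_force: 25.0
time: 21.23
ee_pos: [0.5369, 0.2369, 0.1198]
eef_rot: [-0.001, 1.0, 0.0, 0.0]
ft_force: [-0.2, 0.1, 0.1]
width: 0.0494
grip_force: 25.0
21.2833 [0.5369 0.2373 0.1198] [-1.4e-03  1.0e+00  2.0e-04  0.0e+00]
```

View pics/w6.png

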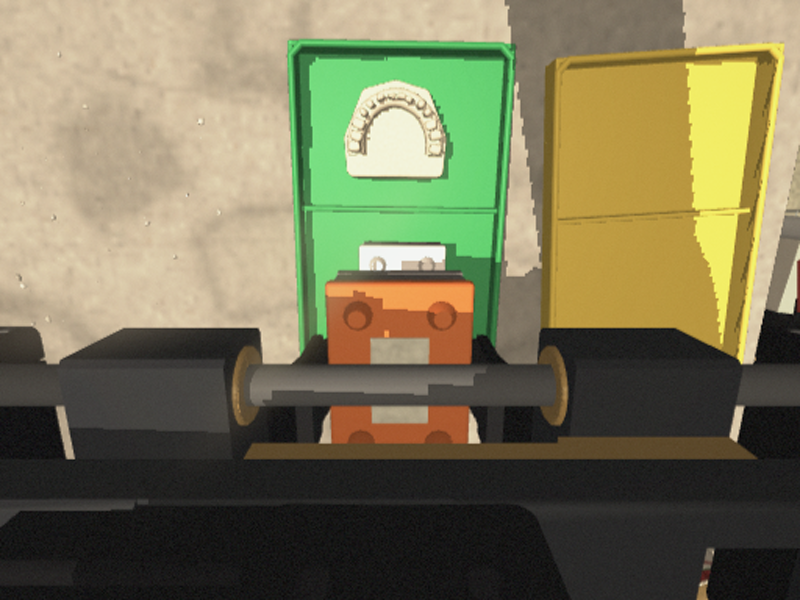

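The held orange box hangs above the white one. The orange front lugs are at (357,316) and (441,315), with its lid front edge at (327,283)-(472,283). The white front lugs are at (378,264) and (428,264), with its lid front edge at (360,243)-(445,243).

```bash
python3 - <<'E'
from h import *
c=load('w6')
def L(n,q,z):
    p=ray(c,q,z)[:,:2]*1000; print(n,p.round(1).tolist(),p.mean(0).round(1))
L('olugs',[(357,316),(441,315)],.1445); L('ofront',[(327,283),(472,283)],.140)
L('wlugs',[(378,264),(428,264)],.0375); L('wfront',[(360,243),(445,243)],.033)
L('yrim',[(546,62),(783,45)],.018); L('yrib',[(556,219),(750,211)],.012)
E
```

```text
olugs [[512.1, 222.4], [511.8, 249.9]] [512.  236.2]
ofront [[502.1, 212.3], [502.0, 260.3]] [502.1 236.3]
wlugs [[512.7, 224.3], [512.6, 252.5]] [512.6 238.4]
wfront [[501.4, 214.0], [501.3, 262.2]] [501.3 238.1]
yrim [[404.1, 316.5], [395.4, 444.5]] [399.8 380.5]
yrib [[489.1, 331.5], [484.2, 448.4]] [486.6 389.9]
```

```bash
python3 -m crank '{"steps":[[[0,0.05,-0.6],[0,0,0]],[[0,0,-0.9],[0,0,0]],[[0,0,-0.7],[0,0,0]],[[0,0,-0.35],[0,0,0]],[[0,0,-0.2],[0,0,0]],[[0,0,0],[0,0,0]],[[0,0,0],[0,0,0]],[[0,0,0],[0,0,0]]]}'
python3 -m crank '{"steps":[[[0,0,-0.1],[0,0,0]],[[0,0,-0.1],[0,0,0]],[[0,0,-0.08],[0,0,0]],[[0,0,0],[0,0,0]],[[0,0,0],[0,0,0]]]}'
```

```text
time: 21.95
ee_pos: [0.5377, 0.2396, 0.052]
eef_rot: [-0.002, 1.0, 0.001, 0.001]
ft_force: [0.7, 0.2, -0.6]
width: 0.0498
grip_force: 25.0
time: 22.37
ee_pos: [0.5369, 0.2393, 0.0437]
eef_rot: [-0.002, 1.0, -0.0, -0.0]
ft_force: [0.5, 0.6, -1.0]
width: 0.0498
grip_force: 25.0
```

```bash
python3 -m crank '{"steps":[[[0,0,-0.06],[0,0,0]],[[0,0,0],[0,0,0]],[[0,0,0],[0,0,0]]]}'
python3 -m crank '{"steps":[[[0,0,0],[0,0,0]],[[0,0,0],[0,0,0]],[[0,0,0],[0,0,0]],[[0,0,0.5],[0,0,0]],[[0,0,1],[0,0,0]],[[0,0,1],[0,0,0]],[[0,0,1],[0,0,0]],[[0,0,0.5],[0,0,0]],[[-0.2,0,0],[0,0,0]],[[-0.3,-0.3,0],[0,0,0]]]}' 66
python3 snap.py w7; python3 - <<'E'
from h import *
c=load('w7'); cv2.imwrite('pics/w7b.png',c['pixels'])
E
```

```text
time: 22.62
ee_pos: [0.5373, 0.2394, 0.0428]
eef_rot: [-0.002, 1.0, 0.0, 0.0]
ft_force: [-0.4, -1.2, 5.1]
width: 0.0493
grip_force: 25.0
time: 23.45
ee_pos: [0.5245, 0.2333, 0.1428]
eef_rot: [-0.003, 1.0, 0.001, 0.001]
ft_force: [-0.4, 0.7, -0.4]
width: 0.066
grip_force: 0.0
23.5 [0.523  0.2307 0.142 ] [-1.9e-03  1.0e+00 -2.0e-04 -6.0e-04]
```

View pics/w7b.png

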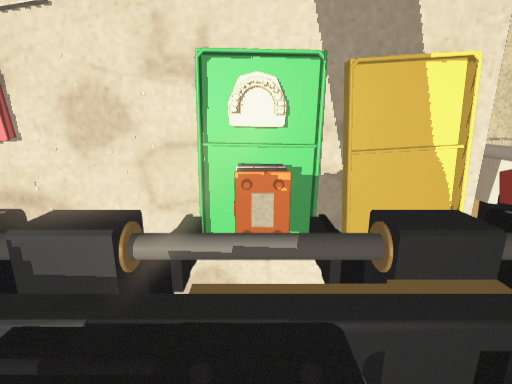

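The orange box sits squared on the white one at 512-px (235-290, 172-235), and its height matches the seated value. Next is the blue model.

```bash
python3 -m crank '{"steps":[[[-0.4,-0.5,0],[0,0,0]],[[-0.4,-0.9,0],[0,0,0]],[[-0.4,-1,0],[0,0,0]],[[-0.4,-1,0],[0,0,0]],[[-0.4,-1,0],[0,0,0]],[[-0.4,-1,0],[0,0,0]],[[-0.4,-1,0],[0,0,0]],[[-0.4,-1,0],[0,0,0]],[[-0.4,-1,0],[0,0,0]],[[-0.08,-1,0],[0,0,0]]]}' 87
python3 -m crank '{"steps":[[[0,-1,0],[0,0,-0.2]],[[0,-1,0],[0,0,-0.2]],[[0,-1,0],[0,0,-0.2]],[[0,-1,0],[0,0,-0.2]],[[0,-1,0],[0,0,-0.2]],[[0,-1,0],[0,0,-0.2]],[[0,-1,0],[0,0,-0.2]],[[0,-1,0],[0,0,0]],[[0,-1,0],[0,0,0]],[[0,-1,0],[0,0,0]]]}'
python3 -m crank '{"steps":[[[0,-1,-0.5],[0,0,0]],[[0,0,-1],[0,0,0]],[[0,0,-1],[0,0,0]],[[0,0,-1],[0,0,0]],[[0,0,0],[0,0,0]],[[0,0,0],[0,0,0]],[[0,0,0],[0,0,0]]]}'
python3 snap.py w8
```

```text
time: 24.33
ee_pos: [0.4305, -0.0042, 0.1415]
eef_rot: [-0.002, 1.0, 0.0, -0.001]
ft_force: [0.7, 0.6, 0.7]
width: 0.0867
grip_force: 0.0
time: 25.17
ee_pos: [0.432, -0.2541, 0.1418]
eef_rot: [0.059, 0.998, 0.0, -0.0]
ft_force: [0.3, 0.4, -0.5]
width: 0.0873
grip_force: 0.0
time: 25.75
ee_pos: [0.4327, -0.2785, 0.0558]
eef_rot: [0.059, 0.998, -0.0, 0.0]
ft_force: [-0.3, 0.6, 0.7]
width: 0.0872
grip_force: 0.0
25.8 [ 0.4332 -0.2785  0.0562] [ 5.910e-02  9.983e-01 -2.000e-04  8.000e-04]
```

View pics/w8.png

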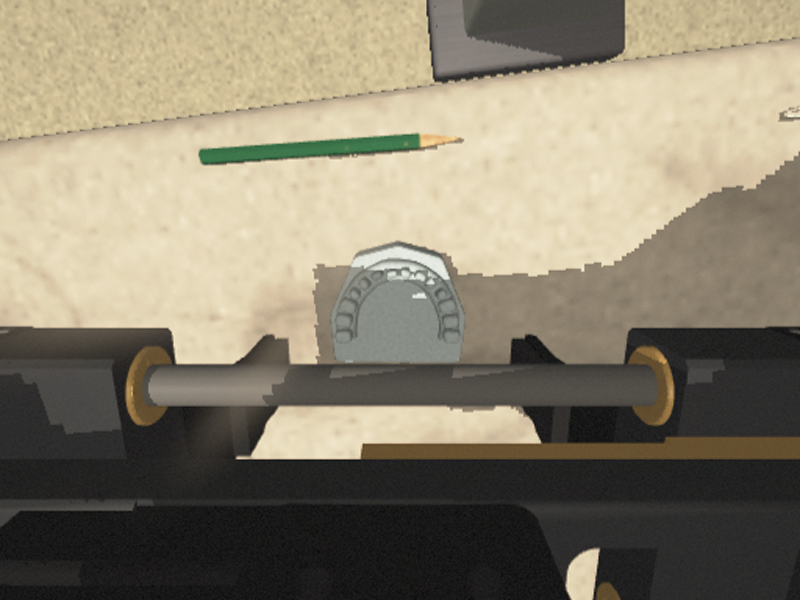

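The blue model (332-465 px wide) is centred between the fingers (289 and 512) and square to them, so I descend and grip.

```bash
python3 -m crank '{"steps":[[[0,0,-0.8],[0,0,0]],[[0,0,-0.7],[0,0,0]],[[0,0,-0.35],[0,0,0]],[[0,0,-0.22],[0,0,0]],[[0,0,0],[0,0,0]],[[0,0,0],[0,0,0]]]}'
python3 -m crank '{"steps":[[[0,0,0],[0,0,0]],[[0,0,0],[0,0,0]],[[0,0,0],[0,0,0]],[[0,0,0],[0,0,0]],[[0,0,0],[0,0,0]],[[0,0,0],[0,0,0]],[[0,0,0],[0,0,0]],[[0,0,0],[0,0,0]]]}' 55 25
```

```text
time: 26.3
ee_pos: [0.4329, -0.2785, 0.0039]
eef_rot: [0.059, 0.998, -0.0, 0.0]
ft_force: [0.0, -0.5, 0.3]
width: 0.0869
grip_force: 0.0
time: 26.97
ee_pos: [0.4327, -0.2782, 0.0033]
eef_rot: [0.059, 0.998, 0.0, 0.0]
ft_force: [-0.8, -0.1, 5.0]
width: 0.0642
grip_force: 25.2
```

```bash
python3 -m crank '{"steps":[[[0,0,0.6],[0,0,0]],[[0,0,1],[0,0,0]],[[0,0,1],[0,0,0]],[[0,0.5,1],[0,0,0]],[[0,1,0.4],[0,0,0.2]],[[0,1,0],[0,0,0.2]],[[0,1,0],[0,0,0.2]],[[0,1,0],[0,0,0.2]],[[0,1,0],[0,0,0.2]],[[0,1,0],[0,0,0.2]]]}'
python3 -m crank '{"steps":[[[0,1,0],[0,0,0.2]],[[0,1,0],[0,0,0.2]],[[0,1,0],[0,0,0.2]],[[0,1,0],[0,0,0.2]],[[0,1,0],[0,0,0.08]],[[0,1,0],[0,0,0]],[[0,1,0],[0,0,0]],[[0,1,0],[0,0,0]],[[0,1,0],[0,0,0]],[[0,1,0],[0,0,0]]]}'
python3 -m crank '{"steps":[[[0.1,1,0],[0,0,0]],[[0.1,1,0],[0,0,0]],[[0.1,1,0],[0,0,0]],[[0.1,1,0],[0,0,0]],[[0.1,1,0],[0,0,0]],[[0.1,1,0],[0,0,0]],[[0.1,1,0],[0,0,0]],[[0.1,1,0],[0,0,0]],[[0.1,1,0],[0,0,0]],[[0.02,1,0],[0,0,0]]]}'
python3 -m crank '{"steps":[[[0,0.2,0],[0,0,0]],[[0,0,0],[0,0,0]],[[0,0,0],[0,0,0]],[[0,0,0],[0,0,0]]]}'
python3 snap.py w9
```

```text
time: 27.8
ee_pos: [0.4321, -0.1144, 0.103]
eef_rot: [0.006, 1.0, 0.0, -0.0]
ft_force: [0.7, 0.2, -0.6]
width: 0.064
grip_force: 24.8
time: 28.63
ee_pos: [0.432, 0.1354, 0.1028]
eef_rot: [-0.032, 1.0, 0.0, -0.0]
ft_force: [0.0, 0.3, -0.6]
width: 0.0638
grip_force: 24.8
time: 29.47
ee_pos: [0.4555, 0.3852, 0.1025]
eef_rot: [-0.031, 1.0, -0.0, -0.0]
ft_force: [-0.2, 0.2, 0.3]
width: 0.0638
grip_force: 24.8
time: 29.8
ee_pos: [0.4558, 0.3877, 0.1029]
eef_rot: [-0.031, 1.0, -0.0, -0.0]
ft_force: [0.1, -0.3, -0.8]
width: 0.064
grip_force: 24.8
29.85 [0.4559 0.3877 0.1031] [-3.070e-02  9.995e-01 -2.000e-04 -0.000e+00]
```

View pics/w9.png

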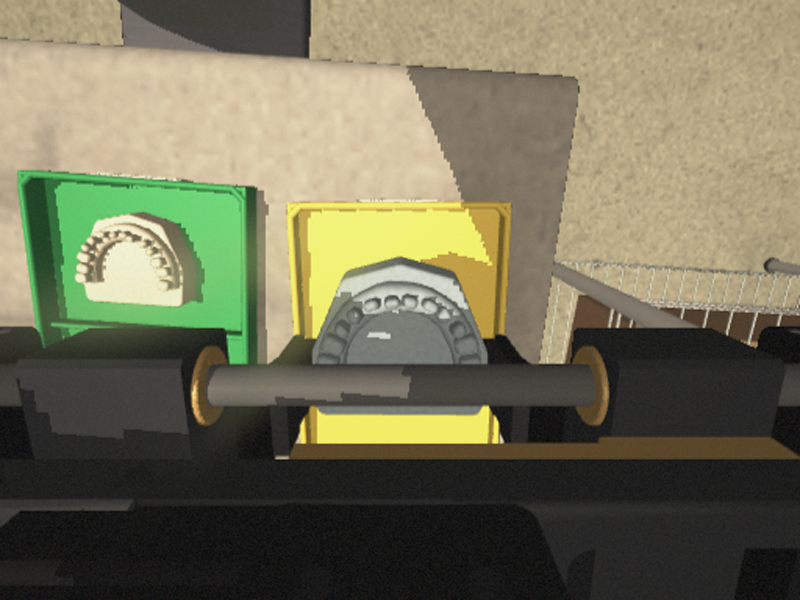

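The tray's near rim (287,204)-(510,205) is parallel to the model and centred on it, so I lower it.

```bash
python3 -c "
from h import *
c=load('w9'); print((ray(c,[(287,204),(510,205)],.018)*1000).round(1))"
python3 -m crank '{"steps":[[[0,0,-0.6],[0,0,0]],[[0,0,-1],[0,0,0]],[[0,0,-0.9],[0,0,0]],[[0,0,-0.5],[0,0,0]],[[0,0,-0.3],[0,0,0]],[[0,0,-0.2],[0,0,0]],[[0,0,-0.2],[0,0,0]],[[0,0,0],[0,0,0]],[[0,0,0],[0,0,0]],[[0,0,0],[0,0,0]]]}'
```

```text
[[402.5 321.7  18. ]
 [395.5 444.4  18. ]]
time: 30.68
ee_pos: [0.4559, 0.3897, 0.0114]
eef_rot: [-0.032, 1.0, 0.001, 0.0]
ft_force: [0.7, 0.1, -1.4]
width: 0.064
grip_force: 24.8
```

```bash
python3 -m crank '{"steps":[[[0,-0.08,-0.1],[0,0,0]],[[0,0,-0.08],[0,0,0]],[[0,0,0],[0,0,0]],[[0,0,0],[0,0,0]]]}'
python3 -m crank '{"steps":[[[0,0,0],[0,0,0]],[[0,0,0],[0,0,0]],[[0,0,0],[0,0,0]],[[0,0,0],[0,0,0]],[[0,0,0.5],[0,0,0]],[[0,0,1],[0,0,0]],[[0,0,1],[0,0,0]],[[0,0,1],[0,0,0]],[[0,-0.5,1],[0,0,0]],[[0,-1,0],[0,0,0]]]}' 75
python3 -m crank '{"steps":[[[0,-1,0],[0,0,0]],[[0,-1,0],[0,0,0]],[[0,-1,0],[0,0,0]],[[0,-1,0],[0,0,0]],[[0,-1,0],[0,0,0]],[[0,-1,0],[0,0,0]],[[0,-1,0],[0,0,0]],[[-0.1,-1,0],[0,0,0]],[[-0.1,-1,0],[0,0,0.1]],[[-0.1,-1,0],[0,0,0.1]]]}'
python3 -m crank '{"steps":[[[-0.1,-1,0],[0,0,0.1]],[[-0.1,-1,0],[0,0,0]],[[0,-1,0],[0,0,0]],[[0,-1,0],[0,0,0]],[[0,-1,-0.5],[0,0,0]],[[0,-0.75,-0.5],[0,0,0]],[[0,0,0],[0,0,0]],[[0,0,0],[0,0,0]],[[0,0,0],[0,0,0]]]}'
python3 snap.py w10
```

```text
time: 31.02
ee_pos: [0.4558, 0.3872, 0.0064]
eef_rot: [-0.032, 1.0, 0.0, 0.0]
ft_force: [0.3, -1.6, 3.4]
width: 0.0642
grip_force: 25.0
time: 31.85
ee_pos: [0.4569, 0.3538, 0.1243]
eef_rot: [-0.033, 0.999, 0.003, 0.003]
ft_force: [1.2, -0.3, -0.4]
width: 0.0753
grip_force: 0.0
time: 32.68
ee_pos: [0.4479, 0.0986, 0.1194]
eef_rot: [-0.04, 0.999, 0.0, 0.0]
ft_force: [0.2, -0.3, 0.2]
width: 0.0749
grip_force: 0.0
time: 33.43
ee_pos: [0.4433, -0.0433, 0.0942]
eef_rot: [-0.045, 0.999, 0.0, 0.0]
ft_force: [0.2, -0.2, 0.4]
width: 0.075
grip_force: 0.0
33.4833 [ 0.4434 -0.0429  0.0943] [-4.53e-02  9.99e-01  3.00e-04  4.00e-04]
```

View pics/w10.png

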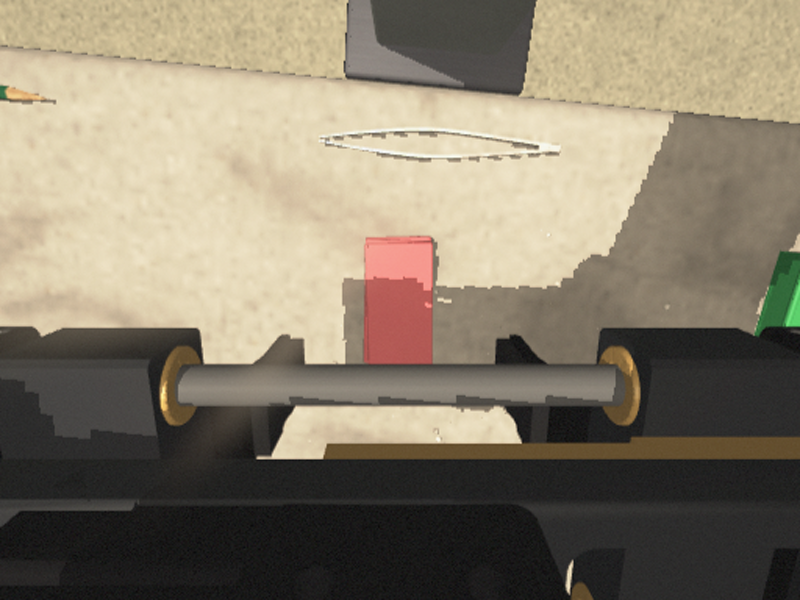

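The wax (365-433 px wide) is centred between the fingers and square to them, so I descend and grip.

```bash
python3 -m crank '{"steps":[[[0,0,-0.6],[0,0,0]],[[0,0,-1],[0,0,0]],[[0,0,-0.9],[0,0,0]],[[0,0,-0.5],[0,0,0]],[[0,0,-0.3],[0,0,0]],[[0,0,-0.28],[0,0,0]],[[0,0,0],[0,0,0]],[[0,0,0],[0,0,0]],[[0,0,0],[0,0,0]]]}'
python3 -m crank '{"steps":[[[0,0,0],[0,0,0]],[[0,0,0],[0,0,0]],[[0,0,0],[0,0,0]],[[0,0,0],[0,0,0]],[[0,0,0],[0,0,0]],[[0,0,0],[0,0,0]],[[0,0,0],[0,0,0]],[[0,0,0],[0,0,0]]]}' 34 20
```

```text
time: 34.23
ee_pos: [0.4436, -0.0437, 0.0048]
eef_rot: [-0.045, 0.999, 0.0, 0.001]
ft_force: [0.5, 0.2, 1.3]
width: 0.0751
grip_force: 0.0
time: 34.9
ee_pos: [0.443, -0.0439, 0.0041]
eef_rot: [-0.045, 0.999, 0.0, -0.0]
ft_force: [0.2, 0.5, 1.0]
width: 0.0391
grip_force: 20.0
```

```bash
python3 -m crank '{"steps":[[[0,0,0.6],[0,0,0]],[[0,0,1],[0,0,0]],[[0,0,1],[0,0,0]],[[0,0,1],[0,0,0]],[[0,0.5,1],[0,0,0]],[[0,1,0.2],[0,0,0]],[[0,1,0],[0,0,0]],[[0,1,0],[0,0,0]],[[0,1,0],[0,0,0]],[[0,1,0],[0,0,0]]]}'
python3 -m crank '{"steps":[[[0,1,0],[0,0,0]],[[0,1,0],[0,0,0]],[[0,1,0],[0,0,0]],[[0.1,1,0],[0,0,-0.1]],[[0.3,1,0],[0,0,-0.1]],[[0.4,1,0],[0,0,-0.14]],[[0.5,1,0],[0,0,0]],[[0.5,1,0],[0,0,0]],[[0.5,1,0],[0,0,0]],[[0.5,1,0],[0,0,0]]]}'
python3 -m crank '{"steps":[[[0.5,1,0],[0,0,0]],[[0.5,0.94,0],[0,0,0]],[[0.06,0,0],[0,0,0]],[[0,0,0],[0,0,0]],[[0,0,0],[0,0,0]],[[0,0,0],[0,0,0]]]}'
python3 snap.py w11
```

```text
time: 35.73
ee_pos: [0.4427, 0.0948, 0.1241]
eef_rot: [-0.045, 0.999, 0.0, -0.0]
ft_force: [1.4, 0.1, -0.3]
width: 0.039
grip_force: 20.0
time: 36.57
ee_pos: [0.5132, 0.3449, 0.1236]
eef_rot: [-0.03, 1.0, -0.0, -0.0]
ft_force: [1.7, -0.6, 0.3]
width: 0.039
grip_force: 20.0
time: 37.07
ee_pos: [0.5395, 0.3908, 0.124]
eef_rot: [-0.029, 1.0, -0.0, -0.0]
ft_force: [-0.2, -0.2, -0.6]
width: 0.0392
grip_force: 20.0
37.1167 [0.5394 0.391  0.1242] [-2.930e-02  9.996e-01 -1.000e-04 -1.000e-04]
```

View pics/w11.png

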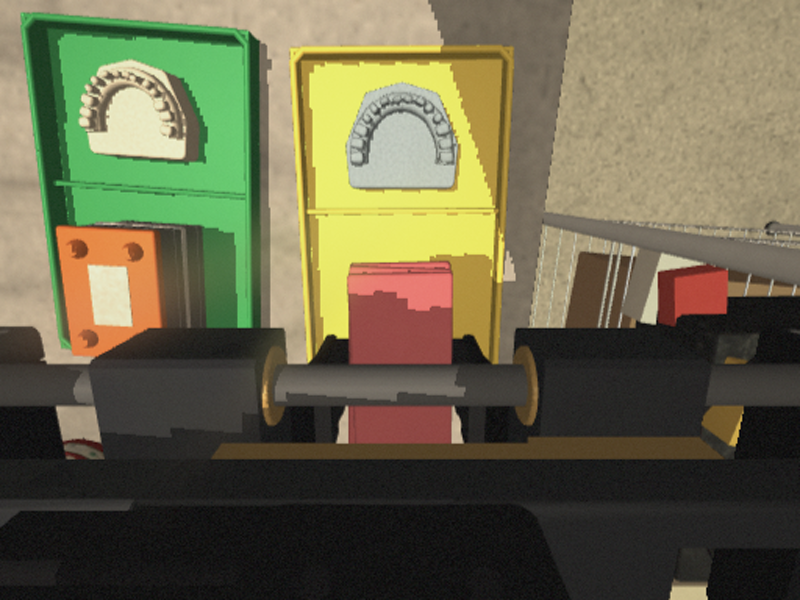

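The wax is held level above the longer compartment at (348-452, 262). The blue model is flat at (347-457, 83-188) and the orange box is flush on the white one. I lower the wax.

```bash
python3 -m crank '{"steps":[[[0,0,-0.6],[0,0,0]],[[0,0,-1],[0,0,0]],[[0,0,-1],[0,0,0]],[[0,0,-0.9],[0,0,0]],[[0,0,-0.5],[0,0,0]],[[0,0,-0.3],[0,0,0]],[[0,0,-0.15],[0,0,0]],[[0,0,-0.1],[0,0,0]],[[0,0,0],[0,0,0]],[[0,0,0],[0,0,0]]]}'
python3 -m crank '{"steps":[[[0,0,0],[0,0,0]],[[0,0,0],[0,0,0]]]}'
```

```text
time: 37.95
ee_pos: [0.54, 0.3925, 0.0114]
eef_rot: [-0.03, 1.0, 0.001, 0.001]
ft_force: [-0.2, -0.5, -0.3]
width: 0.0391
grip_force: 20.0
time: 38.12
ee_pos: [0.5398, 0.3924, 0.0111]
eef_rot: [-0.03, 1.0, 0.0, 0.0]
ft_force: [-0.5, -0.4, -1.3]
width: 0.0393
grip_force: 20.0
```

Lower the last 4 mm, release, rise, back off towards the robot and look at both trays.

```bash
python3 -m crank '{"steps":[[[0,0,-0.08],[0,0,0]],[[0,0,-0.08],[0,0,0]],[[0,0,0],[0,0,0]],[[0,0,0],[0,0,0]]]}'
python3 -m crank '{"steps":[[[0,0,0],[0,0,0]],[[0,0,0],[0,0,0]],[[0,0,0],[0,0,0]],[[0,0,0],[0,0,0]],[[0,0,0.5],[0,0,0]],[[0,0,1],[0,0,0]],[[0,0,1],[0,0,0]],[[0,0,1],[0,0,0]],[[0,0,1],[0,0,0]],[[0,0,1],[0,0,0]]]}' 60
python3 -m crank '{"steps":[[[0.3,-0.7,1],[0,0,0]],[[0.5,-0.7,1],[0,0,0]],[[0.5,-0.7,1],[0,0,0]],[[0.5,-0.7,0.5],[0,0,0]],[[0.5,-0.5,0],[0,0,0]],[[0.5,0,0],[0,0,0]],[[0,0,0],[0,0,0]],[[0,0,0],[0,0,0]],[[0,0,0],[0,0,0]],[[0,0,0],[0,0,0]]]}'
python3 snap.py w12
```

```text
time: 38.45
ee_pos: [0.5398, 0.3923, 0.0069]
eef_rot: [-0.03, 1.0, 0.0, 0.0]
ft_force: [-0.5, -0.9, 5.6]
width: 0.0386
grip_force: 20.0
time: 39.28
ee_pos: [0.5395, 0.3919, 0.1461]
eef_rot: [-0.03, 1.0, 0.0, 0.0]
ft_force: [-0.0, -0.0, 0.2]
width: 0.0597
grip_force: 0.0
time: 40.12
ee_pos: [0.6086, 0.3105, 0.2314]
eef_rot: [-0.031, 1.0, 0.0, -0.0]
ft_force: [0.1, 0.2, 0.3]
width: 0.0598
grip_force: 0.0
40.1667 [0.6086 0.3104 0.2314] [-3.060e-02  9.995e-01  2.000e-04 -2.000e-04]
```

View pics/w12.png

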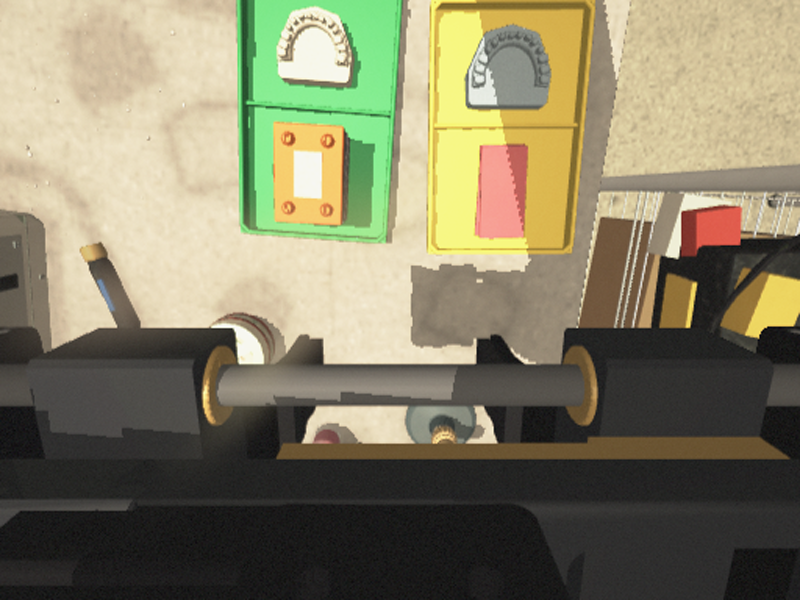

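Everything is in place: the cream model at (315,47), the orange box on white at (310,173), the blue model at (508,67) and the wax at (502,190). A quick depth check before handing in.

```bash
python3 - <<'E'
from h import *
from bench import ticket
c=load('w12'); P=world(c)
f=lambda x,y,r=4:(np.nanmedian(P[int(y*.64)-r:int(y*.64)+r,int(x*.64)-r:int(x*.64)+r].reshape(-1,3),axis=0)*1000).round(1)
for n,x,y in [('orange lid l',308,150),('orange lid far',308,208),('wax near',500,160),('wax far',498,225),('green floor',370,140),('blue base',508,85),('cream base',315,65)]: print(n,f(x,y))
z=f(308,150)[2],f(308,208)[2],f(500,160)[2],f(498,225)[2]
if all(abs(a-63)<5 for a in z[:2]) and all(abs(a-16)<5 for a in z[2:]): print(ticket.close_job())
E
```

```text
orange lid l [519.8 238.7  63.6]
orange lid far [560.3 239.   63.4]
wax near [514.5 386.7  16.5]
wax far [567.3 390.1  16.7]
green floor [503.5 277.4   3.5]
blue base [458.3 385.6  19.6]
cream base [452.9 234.   19.5]
the job is handed in; nothing more can be done
None
```

Both trays are made up and I handed the job in at about 40 s of the 144 s. The final picture and depth readings show every item flat in its compartment and the orange-lidded box seated on the white-lidded one. The hand-in gave no verdict, so whether it passed is not known.

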